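Reset the tripped breakers in order

ROBOT

A 6-joint arm with a two-finger parallel gripper is mounted at the origin on a cart in front of the work surface, level with it; the furniture and walls round the work are solid. World frame = base frame: x ahead of the robot, y to its left, z up, the work surface at z = 0. Lengths are in m, angles in rad, forces in N, time in s.
With the tool pointing down it reaches from about 0.25 to 0.725 m from the base axis. Payload 4 kg.
Tool frame: the origin (TCP) lies midway between the tips of the shut fingers; the grasp point (between the pads) lies 19 mm behind it; z points along the fingers, y is the line along which they close (so a half turn about z gives the same grasp; the last joint's range is limited). The gripper opens to 85 mm and grips with 20 to 120 N. Pads are 22 mm wide; open, the fingers measure 114 mm over their backs; the gripper's body (76 mm by 85 mm) begins 54 mm behind the grasp point. The pads swing forward as they close: fully open they stand 13 mm farther back than shut.
Start: joints at [-1.325, 0.241, 0.005, 1.335, 0, 1.571], TCP at [0.122, -0.485, 0.231] pointing down, gripper open.
Joint ranges: [-2.72, 2.72], [-1.05, 1.87], [-1.09, 1.28], [-1.99, 2.15], [-1.42, 1.44], [-3.14, 3.14]. Speed limits (rad/s): [2.79, 2.79, 3.14, 3.14, 3.14, 3.14].

INTERFACE

Orientations are given as a unit quaternion [x, y, z, w].
In Python, from workcell import get_obs, camera, job_done, silhouettes gives the robot as it stands. The module is installed in compiled form; this text tells all that it offers.
- The arm moves only by the tool drive_tool, never from a script. Its argument "increments" is a list of rows, each a list of 3 entries, a list of its own where there are three numbers: the shift along the world's x, y, z in mm, then the turn, a rotation vector about the world's x, y, z in degrees, then the opening, from 0 (shut) to 1 (fully open). A call has 1 to 8 rows; each row shifts and turns the commanded pose from where the row before left it; what a row does not reach is not made up. A row lasts 1/12 s, in which the tool goes at most 41.7 mm and 7.16 degrees, less where a joint would pass 70% of its speed; a pose out of reach is approached as far as the arm can. A call is refused whole if a number of a shift passes 41.7 or a number of a turn 7.16, either way. A call with a gripper value outside its range is refused whole. The fingers move at their own pace and stop on an object; the grip force is fixed at half the most. Time passes only in rows, so rows that do not move let the fingers close. It gives the time, the measured TCP pose, the force, the opening and the grip force at its end, in the units of the state.
- get_obs(): the state, without advancing time (a new reading comes with each control period).
- camera(name): name is "side" or "top"; returns a dict with "image" (480x640x3 uint8, red, green, blue), "K" (3x3 intrinsics, pixels), "k1" (the pictures are not rectified: a ray, as slopes to the right and down, at radius r is drawn at 1 + k1 r^2 times it, then the intrinsics apply), "view" (4x4, takes a point from world to camera coordinates). Camera axes: x right, y down, z forward; pixel columns grow to the right and rows downward; lengths in m; the calibration is good to about 2 mm. A picture is of the moment at which its call begins. There is no depth.
- job_done(): hands the job in; it is judged then, once.
Trained networks look in a picture, given as the dict that the camera call returned (one of the last four; its "shot" number tells which), for a name from the list of things; names that differ only in an ending like _2 or _b are one class to them, and where a whole thing is asked for, a point or a joint stands for the part that bears it (a point fixed in the world has none). Each returns a list of dicts, best first, with "conf" (0 to 1); they miss things now and then, are a little off and sometimes report something else, mostly with a low value. They report only what shows in the picture. A call takes as long as a camera call.
- silhouettes(query, picture): "region" (480x640 bool, what is visible of it) and "bbox" ([left, top, right, bottom] in pixels, round what is visible of it).
The state is a dict: "clock": time; "joint_pos": joint angles; "joint_vel": joint speeds; "tau": joint torques, N m; "eef_pos": TCP position; "tool_rot": TCP orientation; "ft_force": force on the tool from outside, world axes, zero at the start; "ft_torque": the same for the moment, N m; "grip_width": finger opening in m; "grasp_force": force on a finger pad.
Only numpy, scipy, OpenCV 4.12 (cv2) and the standard library are available. Lean on these libraries where they do the work, as an engineer would, in place of code of your own. Each camera call takes 0.05 s, during which the arm holds its last target. There are 200 camera calls.

TASK

The three push-button breakers in the bench's power tray have tripped and their buttons stand up. Touch-press them back in with the fingertips, lightly and in this order: first the wide round button, then the square one, then the narrow round one, each down to about its stop, where it stays. Do not lift or carry anything, leave the modules sitting in their pockets and leave the other things on the bench where they are.

Things in the scene. Friction and masses are not known exactly. Their poses are not given: they have to be found in the camera images.
- tray: Aluminium tray screwed to the bench, 72 x 276 mm, rim 24 mm high, with four square pockets in a row along its own y axis at -102, -34, +34 and +102 mm; origin at the centre of its underside. Three pockets hold a breaker module each, the fourth a roll of tape; which is where varies.
- module_wide: Loose grey breaker module, 62 x 62 x 50 mm, 0.25 to 0.5 kg, standing in a pocket with its underside 6 mm above the bench, 1 mm of play all round; on the middle of its top stands a black wide round mushroom button, 40 mm across. Origin at the centre of its underside, z up.
- top_wide (a point): Middle of the top face of the wide round mushroom button, 40 mm across; it moves with the button: 72 mm above the bench while up, 60 mm when in.
- button_wide (a joint): Travel of the wide round mushroom button, 40 mm across in m: 0 = up (tripped), 0.012 = in. It is stiff: it takes about 4 N to move, stays where it is left, and meets a rubber stop (about 5 N/mm) at 12 mm, its top then 4 mm above the module. It counts as in from 8 mm on.
- module_square: Loose grey breaker module, 62 x 62 x 50 mm, 0.25 to 0.5 kg, standing in a pocket with its underside 6 mm above the bench, 1 mm of play all round; on the middle of its top stands a black square button, 26 x 26 mm. Origin at the centre of its underside, z up.
- top_square (a point): Middle of the top face of the square button, 26 x 26 mm; it moves with the button: 72 mm above the bench while up, 60 mm when in.
- button_square (a joint): Travel of the square button, 26 x 26 mm in m: 0 = up (tripped), 0.012 = in. It is stiff: it takes about 4 N to move, stays where it is left, and meets a rubber stop (about 5 N/mm) at 12 mm, its top then 4 mm above the module. It counts as in from 8 mm on.
- module_narrow: Loose grey breaker module, 62 x 62 x 50 mm, 0.25 to 0.5 kg, standing in a pocket with its underside 6 mm above the bench, 1 mm of play all round; on the middle of its top stands a black narrow round button, a pin 14 mm across. Origin at the centre of its underside, z up.
- top_narrow (a point): Middle of the top face of the narrow round button, a pin 14 mm across; it moves with the button: 72 mm above the bench while up, 60 mm when in.
- button_narrow (a joint): Travel of the narrow round button, a pin 14 mm across in m: 0 = up (tripped), 0.012 = in. It is stiff: it takes about 4 N to move, stays where it is left, and meets a rubber stop (about 5 N/mm) at 12 mm, its top then 4 mm above the module. It counts as in from 8 mm on.
- bulb_box: Small upright carton, 44 x 44 x 85 mm; loose, a bystander. Origin at the centre of its underside.
- tape_measure: Tape measure, 38 x 78 x 64 mm; loose, a bystander. Origin at the centre of its underside.
- wood_block: Wooden offcut, 44 x 110 x 22 mm; loose, a bystander. Origin at the centre of its underside.
- glue_bottle: Glue bottle, 42 mm across, 152 mm tall; loose, a bystander. Origin at the centre of its underside.
- screw_jar: Jar of screws, 64 mm across, 74 mm tall; loose, a bystander. Origin at the centre of its underside.
- tape_blue: Roll of tape, 52 mm across, 19 mm high, in the fourth pocket of the tray; loose, a bystander. Origin at the centre of its underside.
- spanner_13: Spanner, 27 x 171 x 6 mm, lying in front of the tray; loose, a bystander. Origin at the centre of its underside.
- spark_plug: Spark plug, 16 x 72 x 18 mm, lying behind the tray; loose, a bystander. Origin at the centre of its underside.

How it is judged:
On the way, in this order (a step that is already met when the one before it is completed fails the run):
1. the wide round button is in (value of joint button_wide above 0.008 m), for 0.1 s.
2. the square button is in (value of joint button_square above 0.008 m), for 0.1 s.
3. the narrow round button is in (value of joint button_narrow above 0.008 m), for 0.1 s.
At the end, for the whole second after the job is handed in: All three buttons are in (over 8 of their 12 mm), the modules sit upright in their pockets within 8 mm of where they began, and the other things lie within 25 mm of where they began (value of joint each of button_wide, button_square, button_narrow above 0.008 m and distance of each of module_wide, module_square, module_narrow from where it was at the start of the episode below 0.008 m and angle between each of module_wide, module_square, module_narrow's own z axis and vertical below 0.1 rad and distance of each of bulb_box, tape_measure, wood_block, glue_bottle, screw_jar, tape_blue, spanner_13, spark_plug from where it was at the start of the episode below 0.025 m); the robot touches nothing.
It fails at once if the square button goes in before the wide round one, or the narrow one before the square one ((value of joint button_square above 0.008 m and not (value of joint button_wide above 0.008 m)) or (value of joint button_narrow above 0.008 m and not (value of joint button_square above 0.008 m))).
It fails at once if a module or its button is struck or pressed by the fingers with over 25 N, or by any other part of the arm with over 3 N (contact force between the fingers and module_wide above 25 N or contact force between the fingers and module_square above 25 N or contact force between the fingers and module_narrow above 25 N or contact force between the arm and module_wide above 3 N or contact force between the arm and module_square above 3 N or contact force between the arm and module_narrow above 3 N).
It fails at once if a module is lifted, carried or shifted by over 8 mm, or tipped (distance of any of module_wide, module_square, module_narrow from where it was at the start of the episode above 0.008 m or angle between any of module_wide, module_square, module_narrow's own z axis and vertical above 0.15 rad).
It fails at once if a bystander is moved by over 25 mm (distance of any of bulb_box, tape_measure, wood_block, glue_bottle, screw_jar, tape_blue, spanner_13, spark_plug from where it was at the start of the episode above 0.025 m).
It also fails if it takes over 48 s, if anything falls off the work surface, if the arm or the gripper's body presses on something with over 40 N, if the wrist force passes 120 N, or if a joint passes its speed limit or range.

## Working session

There is one attempt and no reset: what is moved stays moved. The work goes in short steps, Python scripts to look and compute and a tool call to move; the robot and the scene stay as the last step left them, time stands still between calls to the robot, and variables do not carry over. Pictures are saved under pics/ and viewed, at most 10 in all, crops included, and the job is handed in when it is done.

Besides the shell and the picture viewer there is one more tool, called after "Call:" as name(argument=value, ...), one argument or row to a line, values as JSON. drive_tool: Moves the arm, as the interface text tells. Its arguments: {"type":"object","properties":{"increments":{"type":"array"}},"required":["increments"]}

```bash
mkdir -p pics; cat > h.py <<'E'
import numpy as np, cv2
from workcell import get_obs, camera, job_done, silhouettes
def ray(p,u,v):
    K=p["K"]; d=np.array([(u-K[0,2])/K[0,0],(v-K[1,2])/K[1,1]]); s=d.copy()
    for _ in range(30): s=d/(1+p["k1"]*(s@s))
    R=p["view"][:3,:3]; return -R.T@p["view"][:3,3], R.T@np.array([s[0],s[1],1])
def onz(p,u,v,z):
    c,d=ray(p,u,v); return c+d*(z-c[2])/d[2]
def proj(p,X):
    c=p["view"][:3,:3]@np.array(X)+p["view"][:3,3]; s=c[:2]/c[2]; s=s*(1+p["k1"]*(s@s))
    return p["K"][:2,:2]@s+p["K"][:2,2]
E
python3 - <<'E'
from h import *
for n in("top","side"):
    p=camera(n); cv2.imwrite(f"pics/{n}0.png",p["image"][...,::-1])
    c,_=ray(p,320,240); print(n,c.round(3))
    for q in ["module_wide","module_square","module_narrow","tape_blue","glue_bottle","tray"]:
        for r in silhouettes(q,p)[:2]:
            b=r["bbox"]; print(q,round(r["conf"],2),np.round(b),onz(p,(b[0]+b[2])/2,(b[1]+b[3])/2,.056).round(3))
o=get_obs(); print(o["eef_pos"],o["tool_rot"],o["ft_force"],o["clock"])
E
```

```text
top [ 0.429 -0.029  1.307]
module_wide 0.76 [307. 230. 333. 257.] [ 0.536 -0.045  0.056]
module_square 0.65 [361. 232. 391. 253.] [ 0.539 -0.18   0.056]
module_narrow 0.88 [386. 224. 418. 252.] [ 0.549 -0.244  0.056]
module_narrow 0.51 [472. 230. 506. 260.] [ 0.535 -0.452  0.056]
tape_blue 0.67 [335. 231. 358. 254.] [ 0.539 -0.11   0.056]
glue_bottle 0.79 [322. 156. 337. 180.] [ 0.72  -0.068  0.056]
tray 0.97 [298. 230. 419. 259.] [ 0.535 -0.139  0.056]
side [ 0.    -1.385  0.683]
module_wide 0.76 [302. 246. 335. 274.] [ 0.531 -0.074  0.056]
module_square 0.75 [326. 270. 360. 295.] [ 0.536 -0.212  0.056]
module_square 0.5 [203. 206. 225. 238.] [0.352 0.296 0.056]
module_narrow 0.71 [333. 284. 374. 308.] [ 0.529 -0.284  0.056]
tape_blue 0.53 [321. 274. 325. 286.] [ 0.498 -0.183  0.056]
glue_bottle 0.96 [378. 216. 391. 267.] [ 0.739 -0.031  0.056]
glue_bottle 0.42 [297. 268. 374. 322.] [ 0.494 -0.265  0.056]
tray 0.89 [298. 268. 373. 321.] [ 0.495 -0.263  0.056]
[ 0.12165094 -0.48499144  0.23133539] [ 9.92456617e-01  1.22596341e-01 -1.70455534e-05  3.31735268e-05] [ 0.41349135  0.52434023 -0.27610538] 0.7
```

```bash
python3 - <<'E'
import cv2,numpy as np
a=cv2.imread("pics/top0.png")[150:320,280:450]; b=cv2.imread("pics/side0.png")[200:340,260:430]
cv2.imwrite("pics/c0.png",cv2.resize(a,(600,600),interpolation=2)); cv2.imwrite("pics/c1.png",cv2.resize(b,None,fx=4,fy=4,interpolation=2))
E
```

```text
(no output)
```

View pics/top0.png

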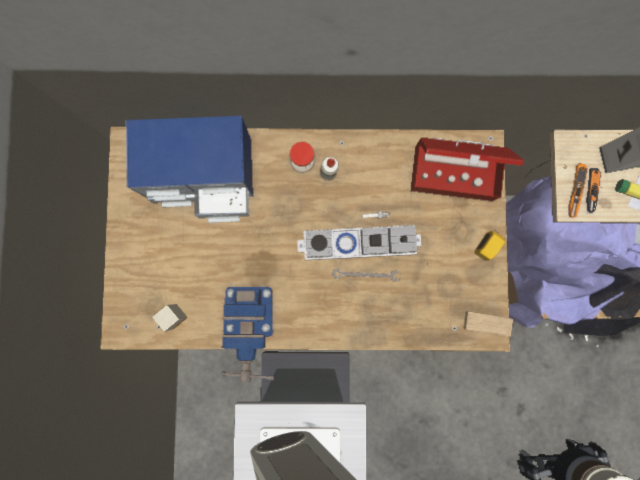

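View pics/c0.png

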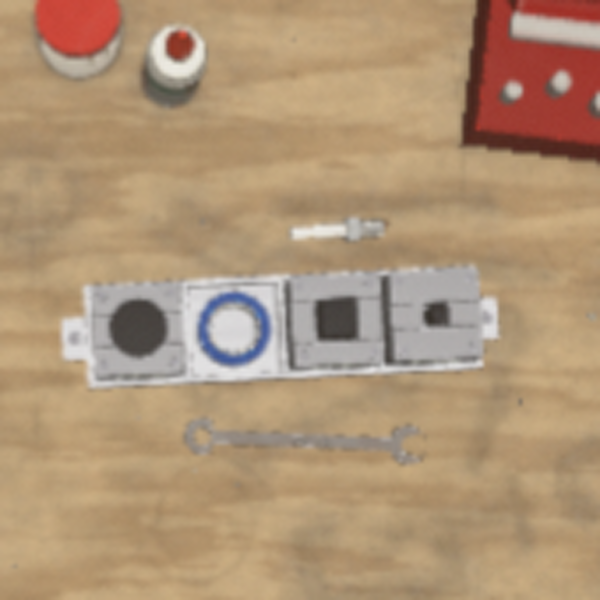

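View pics/c1.png

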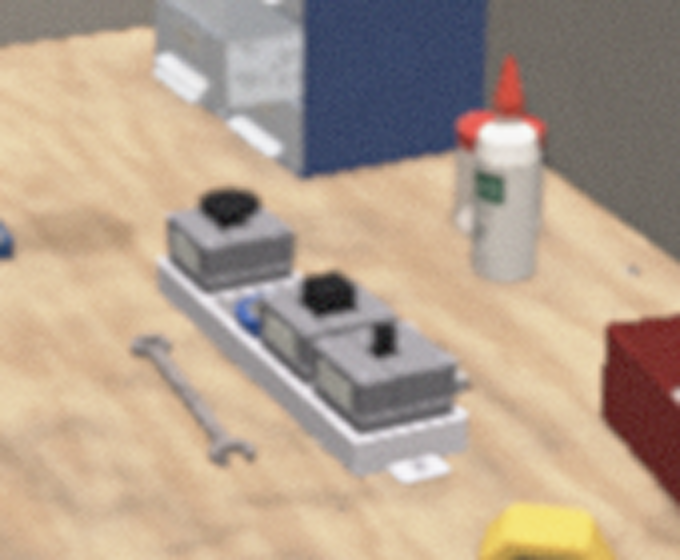

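The top view shows the wide button near (319,243), the tape at (346,243), the square button near (375,240) and the narrow one near (403,239). The side view confirms the order. Next I measure the dark blobs in both views.

```bash
python3 - <<'E'
from h import *
P={n:camera(n) for n in("top","side")}
def cen(p,u,v,r):
    g=p["image"].max(2).astype(float); u0,v0=int(u-r),int(v-r)
    w=np.clip(85-g[v0:v0+2*r+1,u0:u0+2*r+1],0,40); yy,xx=np.mgrid[v0:v0+2*r+1,u0:u0+2*r+1]
    return (w*xx).sum()/w.sum(),(w*yy).sum()/w.sum(),w.sum()/40
S={"wide":((319,242.6,11),(317.5,251.5,9)),"square":((375.5,240.4,8),(342,273,9)),"narrow":((403.5,239,6),(355.7,284,6))}
for k,(a,b) in S.items():
    t=cen(P["top"],*a); s=cen(P["side"],*b)
    X=onz(P["top"],*t[:2],.07)
    # two-ray triangulation
    (c1,d1),(c2,d2)=ray(P["top"],*t[:2]),ray(P["side"],*s[:2])
    l=np.linalg.lstsq(np.c_[d1,-d2],c2-c1,rcond=None)[0]; m=(c1+d1*l[0]+c2+d2*l[1])/2
    print(k,np.round(t,1),np.round(s,1),X.round(4),m.round(4),np.linalg.norm(c1+d1*l[0]-c2-d2*l[1]).round(4))
E
```

```text
wide [318.6 241.9  51.2] [316.9 251.6  68.9] [ 0.5379 -0.042   0.07  ] [ 0.539  -0.0422  0.0649] 0.0013
square [374.6 240.2  43.4] [341.5 273.4  82.4] [ 0.5429 -0.1755  0.07  ] [ 0.5455 -0.1772  0.0613] 0.0038
narrow [402.8 238.6  11.4] [355.4 284.7  25.9] [ 0.5471 -0.2428  0.07  ] [ 0.5497 -0.245   0.0617] 0.0038
```

Call:
drive_tool(
  increments=[
    [[26,27,0],[0,0,-1.5],0],
    [[26,27,0],[0,0,-1.5],0],
    [[26,27,0],[0,0,-1.5],0],
    [[26,27,0],[0,0,-1.5],0],
    [[26,27,0],[0,0,-1.5],0],
    [[26,27,0],[0,0,-1.5],0],
    [[26,27,0],[0,0,-1.5],0],
    [[26,27,0],[0,0,-1.5],0],
  ],
)

```text
clock: 1.47
eef_pos: [0.3306, -0.2676, 0.2316]
tool_rot: [1.0, 0.017, 0.0, 0.0]
ft_force: [1.6, -0.5, 0.3]
grip_width: -0.0001
grasp_force: 0.0
```

Call:
drive_tool(
  increments=[
    [[26,27,0],[0,0,0],0],
    [[26,27,0],[0,0,0],0],
    [[26,27,0],[0,0,0],0],
    [[26,27,0],[0,0,0],0],
    [[26,27,0],[0,0,0],0],
    [[26,27,0],[0,0,0],0],
    [[26,27,0],[0,0,0],0],
    [[0,0,0],[0,0,0],0],
  ],
)

```text
clock: 2.13
eef_pos: [0.5157, -0.0754, 0.2308]
tool_rot: [1.0, 0.021, 0.001, -0.001]
ft_force: [1.0, -0.1, 0.8]
grip_width: 0.0001
grasp_force: 0.0
```

Call:
drive_tool(
  increments=[
    [[12,17,0],[0,0,0],0],
    [[11,17,0],[0,0,0],0],
    [[0,0,-36],[0,0,0],0],
    [[0,0,-36],[0,0,0],0],
    [[0,0,-36],[0,0,0],0],
    [[0,0,-24],[0,0,0],0],
    [[0,0,-8],[0,0,0],0],
    [[0,0,0],[0,0,0],0],
  ],
)

```text
clock: 2.8
eef_pos: [0.5325, -0.0461, 0.089]
tool_rot: [1.0, 0.018, -0.003, -0.0]
ft_force: [-1.6, 0.2, 0.5]
grip_width: 0.0001
grasp_force: 0.0
```

```bash
python3 - <<'E'
from h import *
a=camera("top"); b=camera("side"); o=get_obs(); print(o["eef_pos"],o["ft_force"])
A=a["image"][190:290,270:430]; B=b["image"][220:300,270:398]
print(proj(a,o["eef_pos"]),proj(b,o["eef_pos"]))
cv2.imwrite("pics/d.png",cv2.resize(B,None,fx=6,fy=6,interpolation=2)[...,::-1])
E
```

```text
[ 0.5355523  -0.04630316  0.09253606] [0.59465078 0.298406   0.32040173]
[320.58873763 242.11638321] [315.91634696 242.32522047]
```

View pics/d.png

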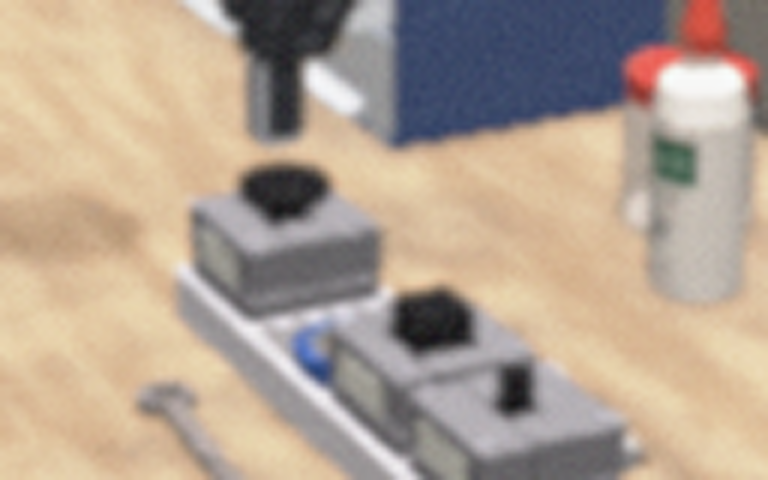

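The tip shows at about (316,243), just above the wide button and matching its projection. I'll correct by (3, 4) mm and press slowly.

Call:
drive_tool(
  increments=[
    [[3,4,-8],[0,0,0],0],
    [[0,0,-6],[0,0,0],0],
    [[0,0,-3],[0,0,0],0],
    [[0,0,-3],[0,0,0],0],
    [[0,0,-3],[0,0,0],0],
    [[0,0,-3],[0,0,0],0],
    [[0,0,0],[0,0,0],0],
  ],
)

```text
clock: 3.48
eef_pos: [0.5379, -0.0419, 0.0653]
tool_rot: [1.0, 0.018, 0.0, -0.0]
ft_force: [-0.2, 0.4, 1.0]
grip_width: -0.0001
grasp_force: 0.5
```

Call:
drive_tool(
  increments=[
    [[0,0,-2],[0,0,0],0],
    [[0,0,-2],[0,0,0],0],
  ],
)

```text
clock: 3.65
eef_pos: [0.5379, -0.0419, 0.0616]
tool_rot: [1.0, 0.018, 0.0, -0.0]
ft_force: [-1.7, 1.0, 4.7]
grip_width: -0.0001
grasp_force: 2.3
```

Call:
drive_tool(
  increments=[
    [[0,0,-1],[0,0,0],0],
    [[0,0,-1],[0,0,0],0],
    [[0,0,0],[0,0,0],0],
  ],
)

```text
clock: 3.9
eef_pos: [0.538, -0.0419, 0.0596]
tool_rot: [1.0, 0.018, 0.0, -0.0]
ft_force: [-0.7, -0.1, 5.3]
grip_width: 0.0001
grasp_force: 2.7
```

The wide button reached its stop. Next is the square one.

Call:
drive_tool(
  increments=[
    [[0,0,-0.5],[0,0,0],0],
    [[0,0,20],[0,0,0],0],
    [[0,0,20],[0,0,0],0],
    [[2,-34,0],[0,0,0],0],
    [[2,-34,0],[0,0,0],0],
    [[1,-34,0],[0,0,0],0],
    [[0,-32,0],[0,0,0],0],
    [[0,0,0],[0,0,0],0],
  ],
)

```text
clock: 4.57
eef_pos: [0.5424, -0.1816, 0.0981]
tool_rot: [1.0, 0.015, -0.0, 0.002]
ft_force: [0.5, -0.1, 0.5]
grip_width: 0.0003
grasp_force: 0.0
```

Call:
drive_tool(
  increments=[
    [[0,0,0],[0,0,0],0],
    [[0,0,0],[0,0,0],0],
  ],
)

```text
clock: 4.73
eef_pos: [0.542, -0.1758, 0.0979]
tool_rot: [1.0, 0.018, -0.001, -0.0]
ft_force: [0.2, 0.5, -0.8]
grip_width: 0.0001
grasp_force: 0.0
```

```bash
python3 - <<'E'
from h import *
b=camera("side"); o=get_obs(); print(o["eef_pos"],o["ft_force"],proj(b,o["eef_pos"]),proj(b,[.5435,-.1765,.072]))
B=b["image"][220:300,270:398]
cv2.imwrite("pics/e.png",cv2.resize(B,None,fx=6,fy=6,interpolation=2)[...,::-1])
E
```

```text
[ 0.54213549 -0.17523039  0.09810184] [-0.6181148   0.35860099 -0.80845278] [339.20806232 259.0808605 ] [339.85008839 269.38601259]
```

View pics/e.png

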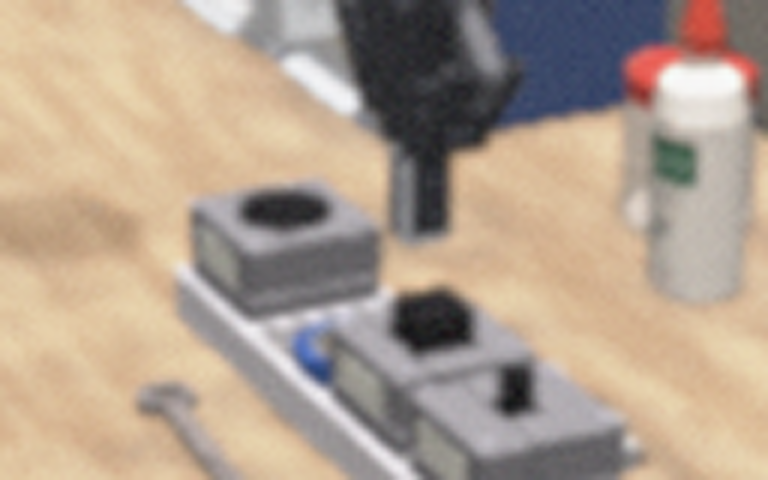

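The wide button is in, and the tip at about (340,259) is over the square one. I'll shift +3 mm in x and press.

Call:
drive_tool(
  increments=[
    [[3,-1,-10],[0,0,0],0],
    [[0,0,-9],[0,0,0],0],
    [[0,0,-4],[0,0,0],0],
    [[0,0,-3],[0,0,0],0],
    [[0,0,-3],[0,0,0],0],
    [[0,0,-3],[0,0,0],0],
    [[0,0,-2],[0,0,0],0],
    [[0,0,0],[0,0,0],0],
  ],
)

```text
clock: 5.45
eef_pos: [0.5457, -0.1769, 0.0645]
tool_rot: [1.0, 0.018, 0.0, 0.0]
ft_force: [-0.0, 0.4, -0.2]
grip_width: 0.0001
grasp_force: 0.0
```

Call:
drive_tool(
  increments=[
    [[0,0,-2],[0,0,0],0],
    [[0,0,-1],[0,0,0],0],
    [[0,0,-1],[0,0,0],0],
    [[0,0,0],[0,0,0],0],
  ],
)

```text
clock: 5.78
eef_pos: [0.5461, -0.1773, 0.061]
tool_rot: [1.0, 0.018, 0.001, 0.0]
ft_force: [-0.6, 0.9, 3.2]
grip_width: 0.0003
grasp_force: 1.5
```

Call:
drive_tool(
  increments=[
    [[0,0,-1],[0,0,0],0],
    [[0,0,-0.5],[0,0,0],0],
    [[0,0,0],[0,0,0],0],
  ],
)

```text
clock: 6.03
eef_pos: [0.5461, -0.1772, 0.0598]
tool_rot: [1.0, 0.018, 0.001, 0.0]
ft_force: [-1.0, 1.8, 5.6]
grip_width: 0.0003
grasp_force: 2.7
```

Call:
drive_tool(
  increments=[
    [[0,0,20],[0,0,0],0],
    [[0,0,20],[0,0,0],0],
    [[1,-34,0],[0,0,0],0],
    [[1,-34,0],[0,0,0],0],
    [[0,0,0],[0,0,0],0],
    [[0,0,0],[0,0,0],0],
    [[0,0,0],[0,0,0],0],
  ],
)

```text
clock: 6.62
eef_pos: [0.5471, -0.2449, 0.0984]
tool_rot: [1.0, 0.018, -0.001, -0.0]
ft_force: [0.5, 0.9, 0.8]
grip_width: -0.0005
grasp_force: 0.0
```

```bash
python3 - <<'E'
from h import *
b=camera("side"); o=get_obs(); print(o["eef_pos"],o["ft_force"],proj(b,o["eef_pos"]),proj(b,[.549,-.245,.072]))
B=b["image"][220:320,270:398]
cv2.imwrite("pics/f.png",cv2.resize(B,None,fx=6,fy=6,interpolation=2)[...,::-1])
E
```

```text
[ 0.54717671 -0.24437374  0.09852268] [-0.95462315 -0.60367619 -0.51475736] [353.78945437 270.0799217 ] [354.41045578 280.73988778]
```

View pics/f.png

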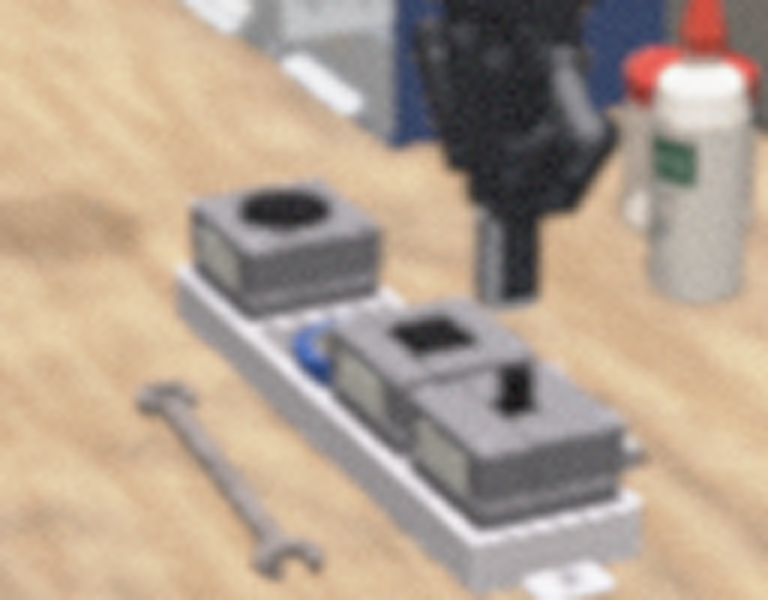

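The square button is in, and the pin's top at about (356,281) lies just under the tip at (355,270). I'll shift +2 mm in x and press.

Call:
drive_tool(
  increments=[
    [[2,0,-10],[0,0,0],0],
    [[0,0,-9],[0,0,0],0],
    [[0,0,-4],[0,0,0],0],
    [[0,0,-3],[0,0,0],0],
    [[0,0,-3],[0,0,0],0],
    [[0,0,-3],[0,0,0],0],
    [[0,0,-2],[0,0,0],0],
    [[0,0,0],[0,0,0],0],
  ],
)

```text
clock: 7.33
eef_pos: [0.5497, -0.2448, 0.0651]
tool_rot: [1.0, 0.018, 0.0, 0.0]
ft_force: [0.9, -0.0, -0.3]
grip_width: -0.0003
grasp_force: 0.0
```

Call:
drive_tool(
  increments=[
    [[0,0,-2],[0,0,0],0],
    [[0,0,-1],[0,0,0],0],
    [[0,0,-1],[0,0,0],0],
    [[0,0,-1],[0,0,0],0],
    [[0,0,0],[0,0,0],0],
    [[0,0,0],[0,0,0],0],
  ],
)

```text
clock: 7.83
eef_pos: [0.5501, -0.2453, 0.0605]
tool_rot: [1.0, 0.018, 0.0, 0.0]
ft_force: [-0.7, -0.8, 3.0]
grip_width: -0.0001
grasp_force: 1.6
```

Call:
drive_tool(
  increments=[
    [[0,0,-0.5],[0,0,0],0],
    [[0,0,-0.5],[0,0,0],0],
    [[0,0,0],[0,0,0],0],
  ],
)

```text
clock: 8.08
eef_pos: [0.5502, -0.2453, 0.0598]
tool_rot: [1.0, 0.018, 0.001, 0.0]
ft_force: [-0.9, 0.6, 5.5]
grip_width: 0.0001
grasp_force: 2.7
```

Call:
drive_tool(
  increments=[
    [[0,0,20],[0,0,0],0],
    [[0,0,30],[0,0,0],0],
    [[0,0,40],[0,0,0],0],
    [[0,0,30],[0,0,0],0],
    [[0,0,0],[0,0,0],0],
    [[0,0,0],[0,0,0],0],
  ],
)

```text
clock: 8.58
eef_pos: [0.5511, -0.2459, 0.1814]
tool_rot: [1.0, 0.018, 0.002, 0.001]
ft_force: [-0.4, -0.1, -1.8]
grip_width: -0.0
grasp_force: 0.0
```

```bash
python3 - <<'E'
from h import *
b=camera("side"); B=b["image"][220:320,270:398]
cv2.imwrite("pics/g.png",cv2.resize(B,None,fx=6,fy=6,interpolation=2)[...,::-1])
E
```

```text
(no output)
```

View pics/g.png

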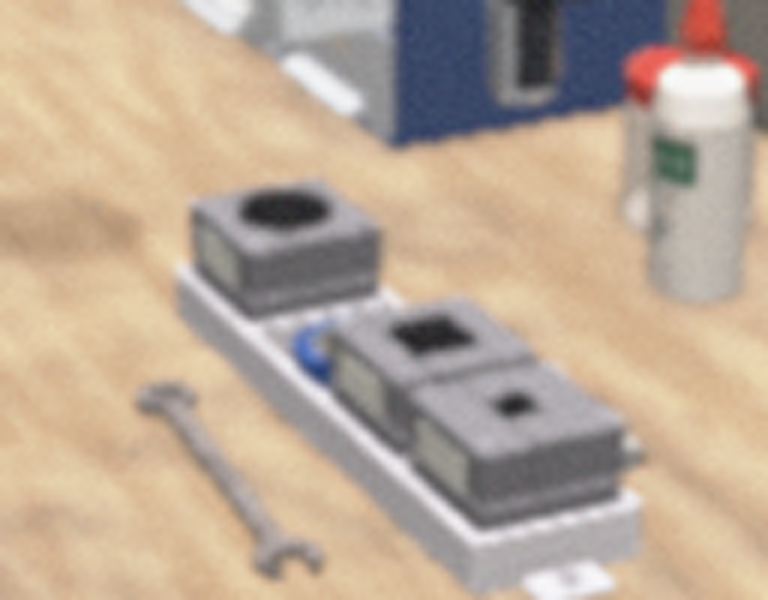

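All three buttons are in, the modules are seated and the arm is clear.

```bash
python3 -c "from workcell import job_done; print(job_done())"
```

```text
the job is handed in; nothing more can be done
None
```

I pressed all three buttons to their stops in order (wide, square, narrow) with about 5–6 N at the stop and handed the job in at about 9 s; the final side picture shows all three in and the modules seated, but the hand-in returned no verdict.

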